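# Feel along the seam of a gel tank lid with a spring-tipped probe

### The job

Check the bonded seam on the gel tank's lid: take the orange probe from its stand, set its tip down gently on the red end of the seam channel, and run it slowly (slower than 80 mm/s) along the channel, round both bends, to the green end, keeping the sprung tip lightly pressed on the lid and in the channel all the way without lifting it. Then hang the probe back in the stand by passing its rod down through the eyelet until the collar rests on it, and let go. Leave everything else on the bench where it is.

Things in the scene. Friction and masses are not known exactly. Their poses are not given: they have to be found in the camera images.
- tank: Gel tank, fixed: blue box, level white lid 160 (x) by 222 (y) mm, lid top 82 mm above the bench. Origin: underside centre. On the lid a seam channel 18 mm wide (floor = lid top) with a thin black line in its middle runs between two blue ribs 5 mm wide and high, in straight lines start, bend1, bend2, end. Tank frame (x, y) mm: start (-20, 85), bend1 (-20, 30), bend2 (20, -30), end (20, -85).
- seam_start (a point): Red end of the seam: centre of the red patch (18 x 22 mm) in the channel, at lid top height (82 mm).
- seam_bend1 (a point): First bend of the seam line, at lid top height.
- seam_mid (a point): Middle of the slanting part of the seam, at lid top height.
- seam_bend2 (a point): Second bend of the seam line, at lid top height.
- seam_end (a point): Green end of the seam: centre of the green patch (18 x 22 mm) in the channel, at lid top height.
- stand: Probe stand, fixed: grey base plate 130 x 90 x 12 mm, a steel post 62 mm from the eyelet on the stand's +x side that ends just below the eyelet's top, and an arm holding a dark horizontal ring. Origin: on the bench straight below the ring's centre.
- eyelet (a point): Centre of the ring (eyelet) of the stand, at its top face, 110 mm above the bench. Hole 22 mm, outside 44 mm, 10 mm high; open below.
- probe: Probe, about 0.12 kg, hanging upright in the eyelet at the start. Origin: centre of the underside of its steel collar (38 mm diameter, 6 mm thick); z points up the handle. Round orange handle, 22 mm diameter, from 6 to 72 mm above the origin: grip it 37 mm above the origin, any yaw, about 40 N. Below the collar a steel rod, 10 mm diameter, 55 mm long, then the sprung tip.
- probe_tip (a point): Lowest point of the probe's black ball tip (8 mm diameter), 75 mm below the probe's origin when not pressed.
- plunger (a joint): How far the sprung tip is pushed up into the rod: 0 free, up to 0.010 m (end stop). Spring 1.5 N at the start of travel, 4.5 N at the end; 3 to 7 mm is a good light pressure.
- rack: Bystander: green tube rack 70 x 110 x 72 mm, origin at underside centre. It may stand where the probe stand stood in another start.
- amber: Bystander: amber bottle, 68 mm diameter, 130 mm tall, origin at underside centre.
- jar: Bystander: white jar with blue cap, 72 mm diameter, 90 mm tall, origin at underside centre.
- beaker: Bystander: glass beaker, 66 mm diameter, 70 mm tall, origin at underside centre.
- dish: Bystander: culture dish, 88 mm diameter, 16 mm tall, origin at underside centre.
There are look-alikes about, which are no part of the job. Leave any blue or pink look-alike of the probe alone.

How it is judged:
On the way, in this order (a step that is already met when the one before it is completed fails the run):
1. the tip is pressed on the lid within 10 mm of the red end (horizontal distance between probe_tip and seam_start below 0.01 m and value of joint plunger above 0.001 m and z of probe_tip in the frame of tank between 0.078 and 0.0855 m), for 0.04 s.
2. the tip is pressed on the lid within 10 mm of the first bend (horizontal distance between probe_tip and seam_bend1 below 0.01 m and value of joint plunger above 0.001 m and z of probe_tip in the frame of tank between 0.078 and 0.0855 m), for 0.04 s.
3. the tip is pressed on the lid within 10 mm of the seam's middle (horizontal distance between probe_tip and seam_mid below 0.01 m and value of joint plunger above 0.001 m and z of probe_tip in the frame of tank between 0.078 and 0.0855 m), for 0.04 s.
4. the tip is pressed on the lid within 10 mm of the second bend (horizontal distance between probe_tip and seam_bend2 below 0.01 m and value of joint plunger above 0.001 m and z of probe_tip in the frame of tank between 0.078 and 0.0855 m), for 0.04 s.
5. the tip is pressed on the lid within 10 mm of the green end (horizontal distance between probe_tip and seam_end below 0.01 m and value of joint plunger above 0.001 m and z of probe_tip in the frame of tank between 0.078 and 0.0855 m), for 0.04 s.
At the end, for the whole second after the job is handed in: The seam has been traced from red to green, and the probe hangs upright (within 0.12 rad) and still in the eyelet, rod through the hole, collar underside within 4 mm of the eyelet's top face and within 9 mm of its centre (horizontal distance between probe and eyelet below 0.009 m and z of probe in the frame of stand between 0.106 and 0.114 m and angle between probe's own z axis and vertical below 0.12 rad and linear speed of probe below 0.02 m/s); the robot touches nothing.
It fails at once if the tip moves faster than 80 mm/s while pressed on the seam between the coloured ends (y of probe_tip in the frame of tank between -0.06 and 0.06 m and x of probe_tip in the frame of tank between -0.045 and 0.045 m and value of joint plunger above 0.001 m and z of probe_tip in the frame of tank between 0.078 and 0.0855 m and linear speed of probe above 0.08 m/s).
It fails at once if the tip is 3.5 to 12 mm above the lid over the seam between the coloured ends (within 60 mm of the lid's middle along its length and 45 mm across): lifted out or started part way (y of probe_tip in the frame of tank between -0.06 and 0.06 m and x of probe_tip in the frame of tank between -0.045 and 0.045 m and z of probe_tip in the frame of tank between 0.0855 and 0.094 m).
It fails at once if the probe is pressed on the tank with more than 15 N (contact force between probe and tank above 15 N).
It fails at once if a bystander is moved by more than 30 mm (distance of any of rack, amber, jar, beaker, dish from where it was at the start of the episode above 0.03 m).
It also fails if it takes over 67 s, if anything falls off the work surface, if the arm or the gripper's body presses on something with over 40 N, if the wrist force passes 120 N, or if a joint passes its speed limit or range.

### The arm

A 6-joint arm with a two-finger parallel gripper is mounted at the origin on the work surface. World frame = base frame: x ahead of the robot, y to its left, z up, the work surface at z = 0. Lengths are in m, angles in rad, forces in N, time in s.
With the tool pointing down it reaches from about 0.3 to 0.875 m from the base axis. Payload 6.4 kg.
Tool frame: the origin (TCP) lies midway between the tips of the shut fingers; the grasp point (between the pads) lies 19 mm behind it; z points along the fingers, y is the line along which they close (so a half turn about z gives the same grasp; the last joint's range is limited). The gripper opens to 85 mm and grips with 20 to 120 N. Pads are 22 mm wide; open, the fingers measure 114 mm over their backs; the gripper's body (76 mm by 85 mm) begins 54 mm behind the grasp point. The pads swing forward as they close: fully open they stand 13 mm farther back than shut.
Start: joints at [0.924, 0.181, 1.607, -0, 1.354, -0.206], TCP at [0.245, 0.52, 0.192] pointing down, gripper open.
Joint ranges: [-2.99, 2.99], [-0.89, 2.07], [0.3, 2.58], [-1.14, 4.28], [0, 2.63], [-3.12, 3.12]. Speed limits (rad/s): [2.57, 2.57, 3.01, 3.14, 3.14, 3.14].

### API

Orientations are given as a unit quaternion [w, x, y, z].
In Python, from bench import get_obs, camera, hand_in gives the robot as it stands.
- The arm moves only by the tool carry_out, never from a script. Its argument "plan" is a list that holds one entry, the list of rows, each a list of 7 numbers: the shift along the world's x, y, z in m, then the turn, a rotation vector about the world's x, y, z in rad, then the opening, from 0 (shut) to 1 (fully open). In form: [[[x, y, z, rx, ry, rz, hand], ...]]. A call has exactly 5 rows; each row is the pose to reach, as a shift and turn from the pose commanded when the call began; what a row does not reach only later rows make up. A row lasts 1/12 s, in which the tool goes at most 41.7 mm and 7.16 degrees, less where a joint would pass 70% of its speed; a pose out of reach is approached as far as the arm can. A call with a gripper value outside its range is refused whole. The fingers move at their own pace and stop on an object; the grip force is fixed at half the most. Time passes only in rows, so rows that repeat a pose let the fingers close, or fill a call up. It gives the time, the measured TCP pose, the force, the opening and the grip force at its end, in the units of the state.
- get_obs(): the state, without advancing time (a new reading comes with each control period).
- camera(name): name is "side" or "top"; returns a dict with "pixels" (480x640x3 uint8, red, green, blue), "z_map" (480x640 float32, m along the optical axis (not along the pixel's ray), 0 where there is no reading), "camera_matrix" (3x3 intrinsics, pixels), "cam_to_world" (4x4, takes a point from camera to world coordinates). Camera axes: x right, y up, looking along -z (the intrinsics and any distortion apply to the point x, -y, -z); pixel columns grow to the right and rows downward; lengths in m; the calibration is good to about 2 mm. A picture is of the moment at which its call begins.
- hand_in(): hands the job in; it is judged then, once.
The state is a dict: "time_s": time; "q": joint angles; "dq": joint speeds; "joint_efforts": joint torques, N m; "eef_pos": TCP position; "eef_rot": TCP orientation; "wrist_force": force on the tool from outside, world axes, zero at the start; "torque": the same for the moment, N m; "opening": opening from 0.0 (shut) to 1.0 (fully open); "grasp_force": force on a finger pad.
Only numpy, scipy, OpenCV 4.12 (cv2) and the standard library are available. Lean on these libraries where they do the work, as an engineer would, in place of code of your own. Each camera call takes 0.05 s, during which the arm holds its last target. There are 200 camera calls.

## Working session

There is one attempt and no reset: what is moved stays moved. The work goes in short steps, Python scripts to look and compute and a tool call to move; the robot and the scene stay as the last step left them, time stands still between calls to the robot, and variables do not carry over. Pictures are saved under pics/ and viewed, at most 10 in all, crops included, and the job is handed in when it is done.

Besides the shell and the picture viewer there is one more tool, called after ">>>" as name(argument=value, ...) on one line, values as JSON. carry_out: Moves the arm, as the interface text tells. Its arguments: {"type":"object","properties":{"plan":{"type":"array","items":{"type":"array","items":{"type":"array","items":{"type":"number"}}}}},"required":["plan"]}

```bash
mkdir -p pics; ls
cat > h.py <<'E'
import numpy as np, cv2
from bench import get_obs, camera, hand_in
def load(n):
    return np.load(f'pics/{n}.npz')
def ray(c,uv,z):
    K=c['camera_matrix'];T=c['cam_to_world'];uv=np.atleast_2d(np.array(uv,float))
    d=np.c_[(uv[:,0]-K[0,2])/K[0,0],-(uv[:,1]-K[1,2])/K[1,1],-np.ones(len(uv))]@T[:3,:3].T
    o=T[:3,3]; return o+d*((z-o[2])/d[:,2])[:,None]
def cloud(c):
    K=c['camera_matrix'];T=c['cam_to_world'];Z=c['z_map'];v,u=np.mgrid[:480,:640]
    P=np.stack([(u-K[0,2])/K[0,0]*Z,-(v-K[1,2])/K[1,1]*Z,-Z],-1)
    return P@T[:3,:3].T+T[:3,3]
E
python3 - <<'E'
from h import *
for n in('top','side'):
    c=camera(n);print(n,c.keys(),c['camera_matrix'].round(1).tolist(),c['cam_to_world'].round(3).tolist())
    np.savez(f'pics/{n}1.npz',**{k:v for k,v in c.items()}); cv2.imwrite(f'pics/{n}1.png',c['pixels'][...,::-1])
o=get_obs();print(o)
E
```

```text
pics
top dict_keys(['pixels', 'z_map', 'camera_matrix', 'cam_to_world']) [[572.8, 0.0, 323.6], [0.0, 572.8, 234.6], [0.0, 0.0, 1.0]] [[-0.098, 0.974, -0.205, 0.296], [-0.995, -0.097, 0.014, -0.036], [-0.006, 0.205, 0.979, 1.303], [0.0, 0.0, 0.0, 1.0]]
side dict_keys(['pixels', 'z_map', 'camera_matrix', 'cam_to_world']) [[548.7, 0.0, 319.8], [0.0, 548.7, 230.8], [0.0, 0.0, 1.0]] [[0.787, 0.411, -0.46, -0.037], [-0.616, 0.542, -0.571, -0.745], [0.015, 0.733, 0.68, 0.919], [0.0, 0.0, 0.0, 1.0]]
{'time_s': 0.1, 'q': array([ 9.23693202e-01,  1.81480104e-01,  1.60789070e+00,  2.28364092e-05,
        1.35378522e+00, -2.06325106e-01]), 'dq': array([-0.00172054, -0.00251056,  0.00014634,  0.00127143,  0.00098323,
        0.00051587]), 'joint_efforts': array([ 1.25940564e-04, -4.45876479e+01, -3.52240634e+01, -3.27257249e-04,
        4.10932320e-03,  3.23669462e-05]), 'eef_pos': array([0.24497584, 0.51960444, 0.19147514]), 'eef_rot': array([-3.33675575e-04,  2.18611580e-01,  9.75811645e-01, -7.06981138e-04]), 'wrist_force': array([-0.37205967, -1.32626953, -1.50942555]), 'torque': array([ 0.0381521 , -0.01354421,  0.04305806]), 'grasp_force': 0.0, 'opening': 1.0001197521734682}
```

View pics/top1.png

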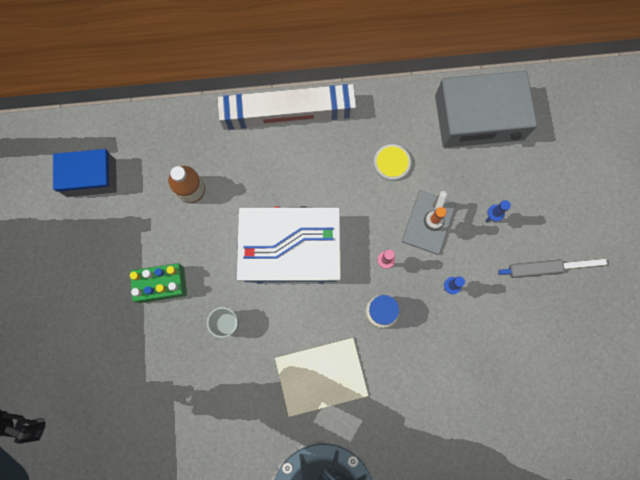

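View pics/side1.png

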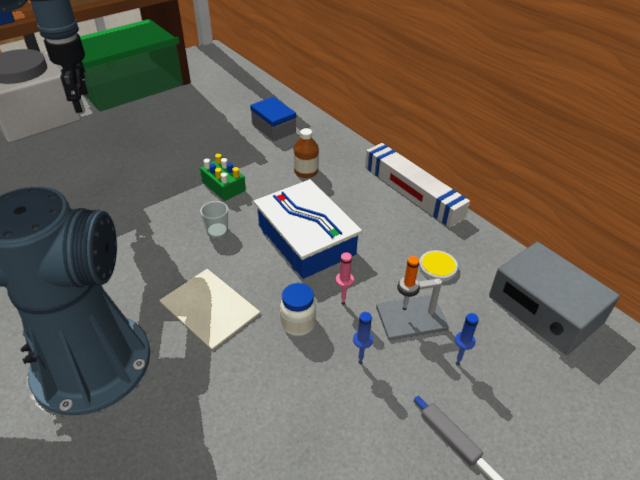

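Top view: the tank lid is centred near (289,244), with the red patch at (249,253) and the green patch at (328,234). There are four probe-like things: orange in the grey stand at (438,214), blue at (499,210) and (454,285), and pink at (388,259). The orange one in the eyelet fits the description. Next I'll measure and make a crop to confirm it.

Run:
```python
from h import *
for n in('top','side'):
    c=load(n+'1');im=c['pixels'];hsv=cv2.cvtColor(im,cv2.COLOR_RGB2HSV);W=cloud(c)
    H,S,V=[hsv[...,i].astype(int) for i in range(3)]
    def box(m,b):
        k=np.zeros(m.shape,bool);k[b[1]:b[3],b[0]:b[2]]=1;return m&k
    lid=(230,200,350,290) if n=='top' else (250,180,360,275)
    pr=(420,190,455,235) if n=='top' else (395,250,445,300)
    red=box(((H<6)|(H>174))&(S>150)&(V>90),lid);gr=box((abs(H-65)<20)&(S>120)&(V>50),lid)
    white=box((S<40)&(V>185),lid)
    org=box((H<14)&(H>3)&(S>170)&(V>120),pr)
    for nm,m,z in(('red',red,.082),('green',gr,.082)):
        v,u=np.nonzero(m);p=ray(c,[u.mean(),v.mean()],z)[0];print(n,nm,m.sum(),u.mean().round(1),v.mean().round(1),p.round(4),'depth',np.median(W[m],0).round(4))
    cn,_=cv2.findContours(white.astype(np.uint8),0,2);cn=max(cn,key=cv2.contourArea)
    r=ray(c,cv2.boxPoints(cv2.minAreaRect(cn)),.082) if n=='top' else None
    pts=ray(c,cn[:,0,:],.082)[:,:2].astype(np.float32)
    print('lid rect',cv2.minAreaRect(pts*1000))
    v,u=np.nonzero(org);P=W[org];print('orange',org.sum(),u.min(),u.max(),v.min(),v.max(),P.min(0).round(3),P.max(0).round(3))
    t=P[P[:,2]>np.percentile(P[:,2],98)-.004];print('cap',len(t),t.mean(0).round(4))
    x0,y0=(395,180) if n=='top' else (375,235)
    cv2.imwrite(f'pics/crop_{n}.png',cv2.resize(im[y0:y0+75,x0:x0+65,::-1],None,fx=6,fy=6,interpolation=cv2.INTER_CUBIC))
a=[cv2.imread(f'pics/crop_{n}.png') for n in('top','side')];cv2.imwrite('pics/crop.png',np.hstack(a))
```

```text
top red 58 249.2 252.0 [0.5288 0.1106 0.082 ] depth [0.5287 0.1109 0.0821]
top green 64 327.5 233.5 [ 0.5528 -0.0622  0.082 ] depth [ 0.5523 -0.0623  0.0823]
lid rect ((540.2252197265625, 24.97620391845703), (221.0349578857422, 157.19363403320312), 84.33229064941406)
orange 24 432 445 209 221 [ 0.545 -0.301  0.13 ] [ 0.559 -0.281  0.186]
cap 7 [ 0.5531 -0.2907  0.1825]
side red 29 281.0 197.0 [0.5282 0.1084 0.082 ] depth [0.5278 0.1072 0.0829]
side green 40 334.2 231.8 [ 0.5528 -0.0637  0.082 ] depth [ 0.552  -0.0643  0.0827]
lid rect ((537.0304565429688, 21.56238555908203), (221.60665893554688, 158.81097412109375), 84.66886901855469)
orange 221 405 418 256 286 [-0.037 -0.745  0.115] [ 0.562 -0.284  0.919]
cap 21 [ 0.5224 -0.3163  0.2158]
```

View pics/crop.png

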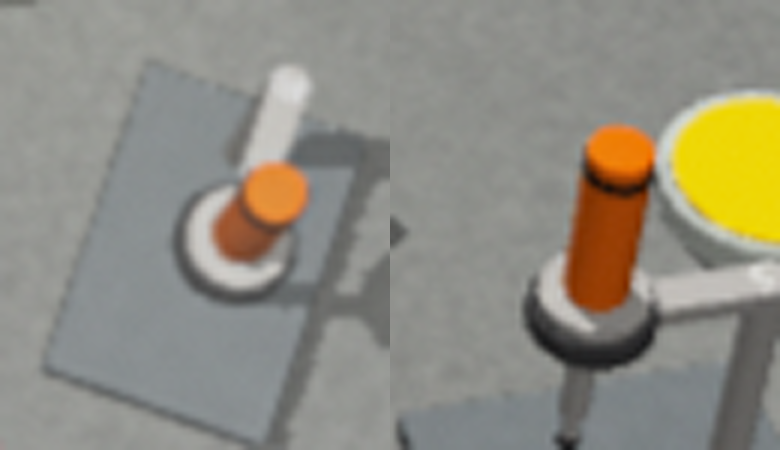

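The crop confirms it: an orange handle above a steel collar sits on the dark ring of the grey stand. In full-image pixels, the cap is at (440.5,211.5) top and (413,260) side, and the collar is at (434,219.5) top and (409,284.5) side.

Run:
```python
from h import *
t,s=load('top1'),load('side1')
def both(nm,a,b,z): print(nm,ray(t,a,z)[0].round(4),ray(s,b,z)[0].round(4))
both('cap',(440.4,211.7),(412.8,260.3),.182)
both('collar',(434.3,219.5),(409,284.5),.115)
both('post',(443,193.8),(437.5,280.4),.109)
W=cloud(t)
for nm,b in dict(blueA=(485,198,512,224),blueB=(443,273,468,296),pink=(376,247,398,270),jar=(364,290,404,330),amber=(168,160,205,205)).items():
    p=W[b[1]:b[3],b[0]:b[2]].reshape(-1,3);p=p[p[:,2]>.05];k=p[p[:,2]>p[:,2].max()-.01];print(nm,p[:,2].max().round(3),k.mean(0).round(3))
for n,c in(('top',t),('side',s)):   # bright cap centroid
    im=c['pixels'].astype(int);m=(im[...,0]>200)&(im[...,1]>70)&(im[...,1]<150)&(im[...,2]<90)
    b=(420,190,455,235) if n=='top' else (400,250,425,272)
    k=np.zeros_like(m);k[b[1]:b[3],b[0]:b[2]]=1;v,u=np.nonzero(m&k);print(n,len(u),u.mean(),v.mean(),ray(c,[u.mean(),v.mean()],.182)[0].round(4))
```

```text
cap [ 0.5538 -0.2908  0.182 ] [ 0.5501 -0.2949  0.182 ]
collar [ 0.5536 -0.2908  0.115 ] [ 0.5505 -0.2963  0.115 ]
post [ 0.6096 -0.3186  0.109 ] [ 0.6078 -0.3197  0.109 ]
blueA 1.303 [ 0.296 -0.036  1.303]
blueB 1.303 [ 0.296 -0.036  1.303]
pink 1.303 [ 0.296 -0.036  1.303]
jar 1.303 [ 0.296 -0.036  1.303]
amber 1.303 [ 0.296 -0.036  1.303]
top 71 440.5211267605634 211.69014084507043 [ 0.5538 -0.2911  0.182 ]
side 69 413.0289855072464 259.4492753623188 [ 0.552  -0.2936  0.182 ]
```

>>> carry_out(plan=[[[0.013,-0.034,0.015,0,0,0,1],[0.026,-0.068,0.03,0,0,0,1],[0.039,-0.102,0.045,0,0,0,1],[0.053,-0.138,0.058,0,0,0,1],[0.067,-0.175,0.058,0,0,0,1]]])

```text
time_s: 0.52
eef_pos: [0.3135, 0.3445, 0.2528]
eef_rot: [0.002, 0.218, 0.976, 0.002]
wrist_force: [1.3, -0.2, 0.8]
opening: 1.001
grasp_force: 0.0
```

>>> carry_out(plan=[[[0.013,-0.035,0,0,0,0,1],[0.026,-0.07,0,0,0,0,1],[0.039,-0.105,0,0,0,0,1],[0.053,-0.14,0,0,0,0,1],[0.067,-0.175,0,0,0,0,1]]])

```text
time_s: 0.93
eef_pos: [0.3793, 0.1684, 0.2502]
eef_rot: [0.0, 0.218, 0.976, 0.0]
wrist_force: [0.6, 0.8, -0.3]
opening: 1.003
grasp_force: 0.0
```

>>> carry_out(plan=[[[0.013,-0.035,0,0,0,0,1],[0.026,-0.07,0,0,0,0,1],[0.039,-0.105,0,0,0,0,1],[0.053,-0.14,0,0,0,0,1],[0.067,-0.175,0,0,0,0,1]]])

```text
time_s: 1.35
eef_pos: [0.4464, -0.0068, 0.2501]
eef_rot: [-0.0, 0.219, 0.976, 0.0]
wrist_force: [0.4, 1.5, 0.1]
opening: 0.999
grasp_force: 0.0
```

>>> carry_out(plan=[[[0.013,-0.035,0,0,0,0,1],[0.026,-0.07,0,0,0,0,1],[0.039,-0.105,0,0,0,0,1],[0.053,-0.14,0,0,0,0,1],[0.067,-0.175,0,0,0,0,1]]])

```text
time_s: 1.77
eef_pos: [0.5134, -0.1818, 0.2498]
eef_rot: [-0.0, 0.219, 0.976, 0.0]
wrist_force: [0.9, 0.4, -0.2]
opening: 0.996
grasp_force: 0.0
```

>>> carry_out(plan=[[[0.013,-0.0375,0,0,0,0,1],[0.026,-0.075,0,0,0,0,1],[0.0395,-0.1125,0,0,0,0,1],[0.0395,-0.1125,-0.02,0,0,0,1],[0.0395,-0.1125,-0.045,0,0,0,1]]])

```text
time_s: 2.18
eef_pos: [0.5539, -0.2959, 0.2059]
eef_rot: [0.002, 0.22, 0.975, -0.001]
wrist_force: [-0.6, -0.2, -0.7]
opening: 1.0
grasp_force: 0.0
```

>>> carry_out(plan=[[[0,0,-0.025,0,0,0,1],[0,0,-0.05,0,0,0,1],[0,0,-0.07,0,0,0,1],[0,0,-0.077,0,0,0,1],[0,0,-0.077,0,0,0,1]]])

```text
time_s: 2.6
eef_pos: [0.5513, -0.2912, 0.1255]
eef_rot: [-0.002, 0.219, 0.976, 0.001]
wrist_force: [-0.6, -0.7, 0.5]
opening: 0.998
grasp_force: 0.0
```

Run:
```python
from h import *
a=[]
for n in('top','side'):
    c=camera(n);np.savez(f'pics/{n}2.npz',**c);x,y=(380,150) if n=='top' else (350,190)
    a.append(cv2.resize(c['pixels'][y:y+130,x:x+100,::-1],None,fx=4,fy=4,interpolation=cv2.INTER_CUBIC))
cv2.imwrite('pics/g2.png',np.hstack(a))
```

```text
(no output)
```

View pics/g2.png

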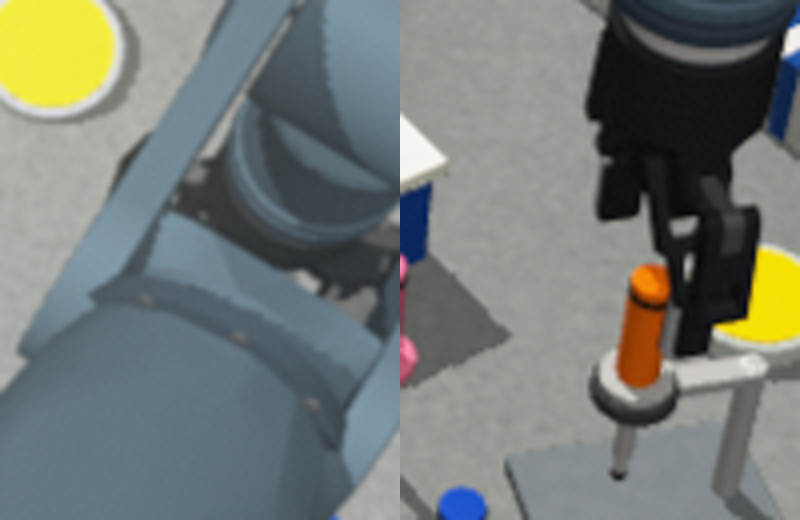

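Run:
```python
from h import *
o=get_obs();print(o['eef_pos'],o['time_s'])
c=load('side2');K=c['camera_matrix'];T=np.linalg.inv(c['cam_to_world'])
p=o['eef_pos'];d=np.array([.4267,.904,0])
for nm,q in dict(tcp=p,grasp=p+[0,0,.019],f1=p+d*.05+[0,0,.013],f2=p-d*.05+[0,0,.013],cap=(.5525,-.2925,.182)).items():
    x=T[:3,:3]@q+T[:3,3];u=K[0,2]-K[0,0]*x[0]/x[2];v=K[1,2]+K[1,1]*x[1]/x[2];print(nm,u.round(1),v.round(1),'crop',400+4*(u-350),4*(v-190))
```

```text
[ 0.55320072 -0.29268626  0.12907068] 2.7
tcp 409.6 277.9 crop 638.2931803490023 351.6809329695627
grasp 410.8 271.2 crop 643.2888234973293 324.9852644674122
f1 401.9 255.3 crop 607.6845941639835 261.17781202577237
f2 419.5 292.7 crop 678.081681326692 410.83258702307444
cap 412.8 259.0 crop 651.1802620253425 276.07016696270557
```

Run:
```python
from h import *
c=load('side2');W=cloud(c)
for nm,(x,y) in dict(nearfinger=(715,300),neartip=(692,340),farfinger=(615,190),body=(690,100),handle=(640,330),cap=(650,280),collar=(610,370),lid=(410,150),bench=(500,250)).items():
    u=350+(x-400)/4;v=190+y/4;u,v=int(round(u)),int(round(v));print(nm,u,v,c['z_map'][v,u].round(3),W[v,u].round(3))
v,u=np.nonzero((c['pixels'].max(-1)<50));k=(u>390)&(u<450)&(v>190)&(v<282);P=W[v[k],u[k]];P=P[(P[:,2]<.6)];print(len(P),np.percentile(P,[1,50,99],axis=0).round(3))
```

```text
nearfinger 429 265 0.944 [ 0.521 -0.353  0.237]
neartip 423 275 0.987 [ 0.53  -0.339  0.193]
farfinger 404 238 1.05 [ 0.567 -0.252  0.197]
body 422 215 0.908 [ 0.524 -0.316  0.324]
handle 410 272 1.04 [ 0.543 -0.299  0.157]
cap 412 260 1.029 [ 0.55  -0.293  0.182]
collar 402 282 1.076 [ 0.543 -0.284  0.116]
lid 352 228 1.242 [ 0.594 -0.077  0.08 ]
bench 375 252 1.301 [ 0.644 -0.11  -0.001]
2206 [[ 0.51  -0.36   0.185]
 [ 0.526 -0.319  0.29 ]
 [ 0.574 -0.23   0.361]]
```

Run:
```python
from h import *
def tips(c,b):
    W=cloud(c);d=c['pixels'].max(-1)<60;v,u=np.nonzero(d);k=(u>b[0])&(u<b[2])&(v>b[1])&(v<b[3]);P=W[v[k],u[k]]
    P=P[(P[:,2]>.1)&(P[:,2]<.5)];return np.percentile(P,[1,50],axis=0).round(3),len(P)
print(tips(load('side1'),(55,35,95,115)))
c=camera('side');np.savez('pics/side3.npz',**c);print(tips(c,(390,190,450,282)))
o=get_obs();print(o['eef_pos'],o['time_s'],o['q'])
```

```text
(array([[0.204, 0.451, 0.168],
       [0.235, 0.486, 0.344]]), 1518)
(array([[ 0.511, -0.36 ,  0.186],
       [ 0.527, -0.32 ,  0.297]]), 2461)
[ 0.55368708 -0.2930762   0.12992745] 2.75 [-6.75981422e-01  3.49387828e-01  1.52908473e+00 -1.50636636e-05
  1.26076472e+00 -1.80604560e+00]
```

Run:
```python
from h import *
c=load('side1');W=cloud(c)
K=c['camera_matrix'];T=np.linalg.inv(c['cam_to_world'])
def pr(q):
    x=T[:3,:3]@q+T[:3,3];return (K[0,2]-K[0,0]*x[0]/x[2]).round(1),(K[1,2]+K[1,1]*x[1]/x[2]).round(1)
p=np.array([.245,.5196,.1915]);d=np.array([.4267,.904,0])
print(pr(p),pr(p+d*.05+[0,0,.013]),pr(p-d*.05+[0,0,.013]))
for v in range(80,122,3): print(v,[(u,*W[v,u].round(3)) for u in range(70,92,4) if W[v,u,2]>.05 and W[v,u,2]<.6])
v,u=np.nonzero(load('side3')['pixels'].max(-1)<45);k=(u>380)&(u<450)&(v>200)&(v<300);print(v[k].max())
```

```text
(np.float64(88.4), np.float64(121.6)) (np.float64(88.6), np.float64(106.6)) (np.float64(85.2), np.float64(127.8))
80 [(70, np.float64(0.219), np.float64(0.453), np.float64(0.338)), (74, np.float64(0.23), np.float64(0.464), np.float64(0.33)), (78, np.float64(0.243), np.float64(0.486), np.float64(0.317)), (82, np.float64(0.268), np.float64(0.559), np.float64(0.279)), (86, np.float64(0.367), np.float64(0.931), np.float64(0.092)), (90, np.float64(0.37), np.float64(0.893), np.float64(0.107))]
83 [(70, np.float64(0.219), np.float64(0.461), np.float64(0.328)), (74, np.float64(0.226), np.float64(0.457), np.float64(0.327)), (78, np.float64(0.239), np.float64(0.479), np.float64(0.314)), (82, np.float64(0.267), np.float64(0.561), np.float64(0.27)), (86, np.float64(0.368), np.float64(0.943), np.float64(0.077)), (90, np.float64(0.368), np.float64(0.898), np.float64(0.096))]
86 [(70, np.float64(0.216), np.float64(0.457), np.float64(0.323)), (74, np.float64(0.223), np.float64(0.451), np.float64(0.323)), (78, np.float64(0.238), np.float64(0.479), np.float64(0.307)), (82, np.float64(0.264), np.float6
[... 1642 characters left out ...]
, np.float64(0.475), np.float64(0.268)), (82, np.float64(0.233), np.float64(0.474), np.float64(0.265))]
107 [(70, np.float64(0.285), np.float64(0.873), np.float64(0.053)), (74, np.float64(0.214), np.float64(0.476), np.float64(0.263)), (78, np.float64(0.221), np.float64(0.467), np.float64(0.265)), (82, np.float64(0.23), np.float64(0.472), np.float64(0.259))]
110 [(74, np.float64(0.214), np.float64(0.485), np.float64(0.251)), (78, np.float64(0.22), np.float64(0.474), np.float64(0.254)), (82, np.float64(0.23), np.float64(0.479), np.float64(0.248))]
113 [(78, np.float64(0.219), np.float64(0.477), np.float64(0.245)), (82, np.float64(0.228), np.float64(0.477), np.float64(0.242))]
116 []
119 []
295
```

The depth map puts the open fingertips at z≈0.187, but the TCP reading implies about 0.141. The gripper is really about 45 mm higher than reported, and the first picture shows the same offset. I'll lower part of the way and measure again.

>>> carry_out(plan=[[[0,0,-0.01,0,0,0,1],[0,0,-0.02,0,0,0,1],[0,0,-0.03,0,0,0,1],[0,0,-0.03,0,0,0,1],[0,0,-0.03,0,0,0,1]]])

```text
time_s: 3.17
eef_pos: [0.552, -0.2918, 0.097]
eef_rot: [-0.001, 0.219, 0.976, 0.001]
wrist_force: [-0.1, 0.1, -0.5]
opening: 1.001
grasp_force: 0.0
```

Run:
```python
from h import *
c=camera('side');np.savez('pics/side4.npz',**c)
W=cloud(c);o=get_obs();print(o['eef_pos'],o['wrist_force'])
m=(c['pixels'].max(-1)<90)&(W[...,2]>.12)&(W[...,2]<.26);m[:,:390]=0;m[:,455:]=0
d=np.array([.4267,.904]);v,u=np.nonzero(m);P=W[m];s=(P[:,:2]-[.5525,-.2925])@d
for nm,k in(('near',s<-.02),('far',s>.02)):
    Q=P[k];print(nm,len(Q),'zmin',np.percentile(Q[:,2],[0.5,2,5]).round(3)); L=Q[Q[:,2]<np.percentile(Q[:,2],5)+.02];print(L.mean(0).round(4),L.min(0).round(3),L.max(0).round(3), (L[:,:2]-[.5525,-.2925])@d.T.round(3) .mean() if 0 else np.percentile((L[:,:2]-[.5525,-.2925])@d,[5,50,95]).round(3), np.percentile((L[:,:2]-[.5525,-.2925])@[.904,-.4267],[5,50,95]).round(3))
cv2.imwrite('pics/g4.png',cv2.resize(c['pixels'][190:320,350:470,::-1],None,fx=4,fy=4,interpolation=cv2.INTER_CUBIC))
```

```text
[ 0.55254696 -0.29222017  0.09776586] [ 0.65516639  0.41544585 -0.39400838]
near 870 zmin [0.157 0.162 0.17 ]
[ 0.5245 -0.3378  0.1691] [ 0.517 -0.345  0.148] [ 0.534 -0.327  0.189] [-0.057 -0.054 -0.047] [-0.014 -0.008  0.003]
far 218 zmin [0.149 0.151 0.153]
[ 0.568  -0.2515  0.1612] [ 0.557 -0.258  0.149] [ 0.578 -0.246  0.173] [0.042 0.044 0.046] [-0.013 -0.004  0.006]
```

View pics/g4.png

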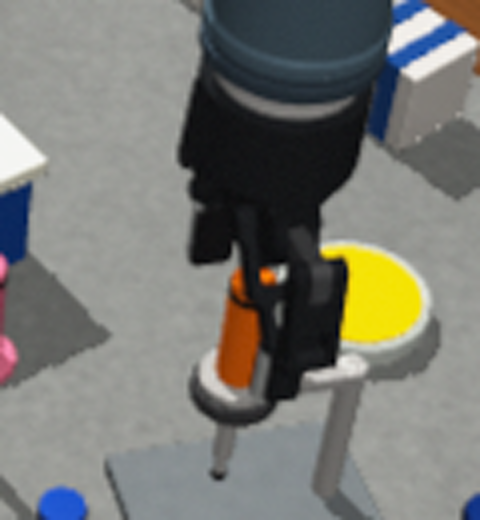

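The crop shows the fingers straddling the orange handle, with tips at z≈0.153. The handle is at crop (240,335) and the near finger at (290,340). I'll lower 14 mm more and close.

>>> carry_out(plan=[[[0,0,-0.007,0,0,0,1],[0,0,-0.014,0,0,0,1],[0,0,-0.014,0,0,0,0.6],[0,0,-0.014,0,0,0,0.3],[0,0,-0.014,0,0,0,0.1]]])

```text
time_s: 3.63
eef_pos: [0.5528, -0.2924, 0.0842]
eef_rot: [-0.0, 0.219, 0.976, 0.0]
wrist_force: [-0.2, 0.1, 0.2]
opening: 0.604
grasp_force: 0.0
```

>>> carry_out(plan=[[[0,0,0,0,0,0,0],[0,0,0,0,0,0,0],[0,0,0,0,0,0,0],[0,0,0,0,0,0,0],[0,0,0,0,0,0,0]]])

```text
time_s: 4.05
eef_pos: [0.5531, -0.2927, 0.0848]
eef_rot: [0.0, 0.219, 0.976, -0.0]
wrist_force: [1.8, -0.1, 2.6]
opening: 0.244
grasp_force: 58.6
```

Run:
```python
from h import *
c=camera('side');np.savez('pics/side5.npz',**c)
o=get_obs();print(o['eef_pos'],o['wrist_force'],o['opening'],o['grasp_force'])
cv2.imwrite('pics/g5.png',cv2.resize(c['pixels'][190:320,350:470,::-1],None,fx=4,fy=4,interpolation=cv2.INTER_CUBIC))
```

```text
[ 0.55312347 -0.29270626  0.08477756] [-0.74792452 -1.41864156  2.63824969] 0.2431709178063153 58.58419954776764
```

View pics/g5.png

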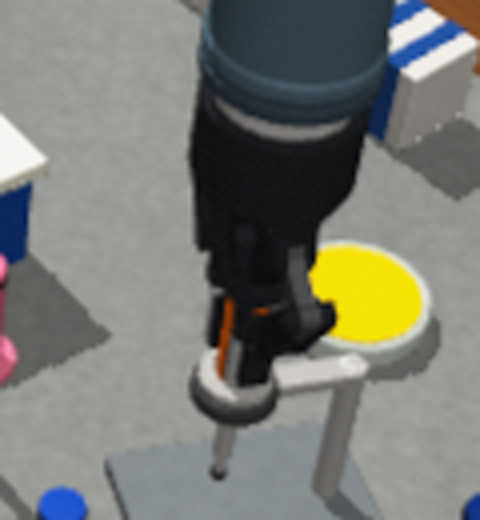

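Gripped, with an opening of 0.243 (about 21 mm) and the collar still on the ring. Now I'll lift it straight up and carry it to above the red end.

>>> carry_out(plan=[[[0,0,0.015,0,0,0,0],[0,0,0.045,0,0,0,0],[0,0,0.08,0,0,0,0],[0,0,0.11,0,0,0,0],[0,0,0.13,0,0,0,0]]])

```text
time_s: 4.52
eef_pos: [0.5536, -0.2929, 0.2176]
eef_rot: [0.001, 0.219, 0.976, -0.001]
wrist_force: [1.4, 0.8, -1.1]
opening: 0.24
grasp_force: 58.7
```

>>> carry_out(plan=[[[0,0.02,0,0,0,0,0],[-0.003,0.05,0,0,0,0,0],[-0.005,0.08,0,0,0,0,0],[-0.0065,0.11,0,0,0,0,0],[-0.0085,0.14,0,0,0,0,0]]])

```text
time_s: 4.93
eef_pos: [0.5436, -0.151, 0.2137]
eef_rot: [-0.0, 0.219, 0.976, 0.0]
wrist_force: [0.1, 0.8, -0.6]
opening: 0.243
grasp_force: 58.8
```

>>> carry_out(plan=[[[-0.002,0.03,0,0,0,0,0],[-0.004,0.06,0,0,0,0,0],[-0.006,0.09,0,0,0,0,0],[-0.007,0.12,0,0,0,0,0],[-0.009,0.15,0,0,0,0,0]]])

```text
time_s: 5.35
eef_pos: [0.5347, -0.0009, 0.2139]
eef_rot: [-0.0, 0.219, 0.976, 0.0]
wrist_force: [0.5, 0.3, -1.3]
opening: 0.244
grasp_force: 58.8
```

>>> carry_out(plan=[[[-0.002,0.03,0,0,0,0,0],[-0.004,0.06,0,0,0,0,0],[-0.006,0.09,0,0,0,0,0],[-0.007,0.112,-0.02,0,0,0,0],[-0.007,0.112,-0.04,0,0,0,0]]])

```text
time_s: 5.77
eef_pos: [0.5285, 0.1136, 0.1749]
eef_rot: [0.001, 0.217, 0.976, 0.001]
wrist_force: [-0.9, -0.9, -2.5]
opening: 0.239
grasp_force: 58.9
```

Run:
```python
from h import *
a=[]
for n in('top','side'):
    c=camera(n);np.savez(f'pics/{n}6.npz',**c);x,y=(210,190) if n=='top' else (245,110)
    a.append(cv2.resize(c['pixels'][y:y+130,x:x+100,::-1],None,fx=4,fy=4,interpolation=cv2.INTER_CUBIC))
cv2.imwrite('pics/g6.png',np.hstack(a));o=get_obs();print(o['eef_pos'],o['wrist_force'])
```

```text
[0.52509152 0.11067552 0.17055116] [-0.3135277   0.38429101 -1.12510574]
```

View pics/g6.png

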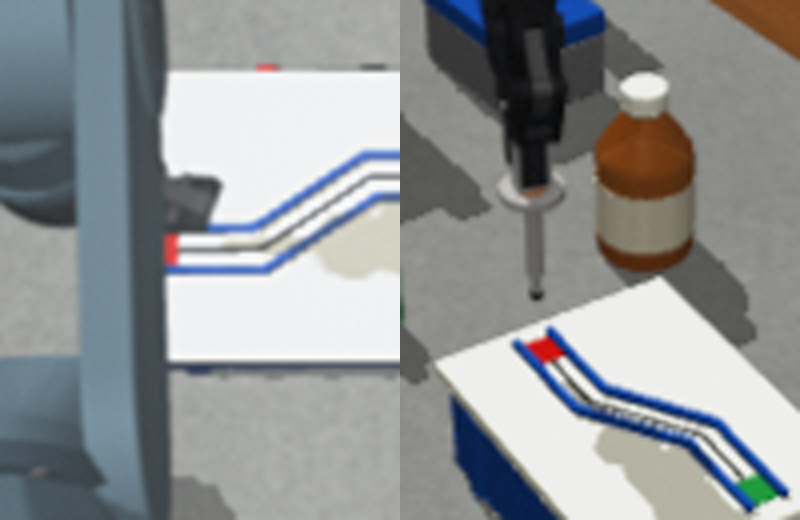

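Run:
```python
from h import *
c=camera('side');o=get_obs();print(o['eef_pos'],o['wrist_force'])
b=(265,165,295,192);m=(c['pixels'].max(-1)<70);k=np.zeros_like(m);k[b[1]:b[3],b[0]:b[2]]=1
v,u=np.nonzero(m&k);s=v>v.max()-3;print(v.max(),u[s].mean(),len(v))
for z in(.12,.125,.13): print(z,ray(c,[u[s].mean(),v.max()+.5],z)[0].round(4))
W=cloud(c);print(W[v.max()-1,int(u[s].mean())].round(4))
```

```text
[0.52647163 0.10987536 0.17250141] [ 0.36194369 -0.23795197 -0.92078014]
184 278.5 4
0.12 [0.5245 0.1111 0.12  ]
0.125 [0.5209 0.1058 0.125 ]
0.13 [0.5174 0.1004 0.13  ]
[0.5213 0.1082 0.1278]
```

>>> carry_out(plan=[[[0.002,0,-0.01,0,0,0,0],[0.002,0,-0.02,0,0,0,0],[0.002,0,-0.03,0,0,0,0],[0.002,0,-0.03,0,0,0,0],[0.002,0,-0.03,0,0,0,0]]])

```text
time_s: 6.33
eef_pos: [0.5298, 0.1091, 0.1434]
eef_rot: [-0.001, 0.219, 0.976, -0.0]
wrist_force: [0.3, 0.7, -1.5]
opening: 0.242
grasp_force: 58.9
```

Run:
```python
from h import *
c=camera('side');o=get_obs();print(o['eef_pos'],o['wrist_force'])
cv2.imwrite('pics/g7.png',cv2.resize(c['pixels'][150:215,250:330,::-1],None,fx=8,fy=8,interpolation=cv2.INTER_CUBIC))
np.savez('pics/side7.npz',**c)
```

```text
[0.5302858  0.10917445 0.14411869] [0.23484973 0.73270943 0.00412615]
```

View pics/g7.png

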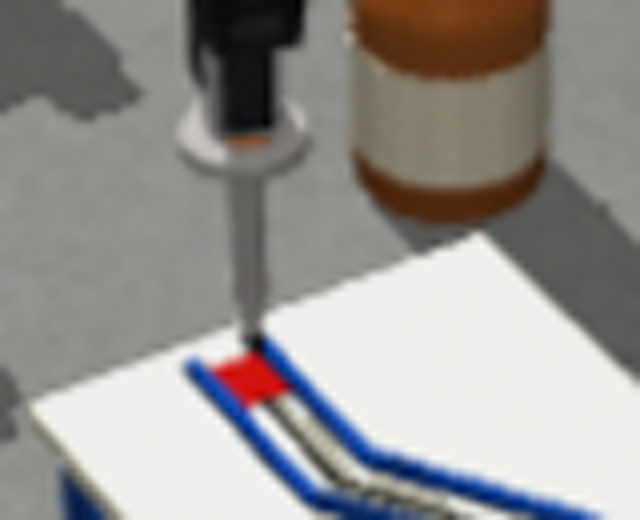

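In the crop, the tip is at (253,352) directly above the red patch centre at (252,380). The offset fits a height of about 12 mm. Lowering gently.

>>> carry_out(plan=[[[0,0,-0.004,0,0,0,0],[0,0,-0.008,0,0,0,0],[0,0,-0.01,0,0,0,0],[0,0,-0.01,0,0,0,0],[0,0,-0.01,0,0,0,0]]])

```text
time_s: 6.8
eef_pos: [0.5302, 0.1096, 0.1342]
eef_rot: [-0.0, 0.219, 0.976, -0.0]
wrist_force: [-0.0, -0.2, -0.7]
opening: 0.24
grasp_force: 58.9
```

Run:
```python
from h import *
f=[]
for i in range(4): c=camera('side');o=get_obs();f.append(np.r_[o['wrist_force'],o['eef_pos']*1000])
print(np.round(f,1))
```

```text
[[ 4.000e-01 -2.000e-01 -2.200e+00  5.304e+02  1.096e+02  1.343e+02]
 [-1.000e-01 -3.000e-01 -2.000e+00  5.305e+02  1.096e+02  1.344e+02]
 [ 3.000e-01  8.000e-01 -1.500e+00  5.305e+02  1.096e+02  1.345e+02]
 [ 3.000e-01 -6.000e-01 -1.300e+00  5.305e+02  1.096e+02  1.345e+02]]
```

>>> carry_out(plan=[[[0,0,-0.002,0,0,0,0],[0,0,-0.004,0,0,0,0],[0,0,-0.006,0,0,0,0],[0,0,-0.006,0,0,0,0],[0,0,-0.006,0,0,0,0]]])

```text
time_s: 7.42
eef_pos: [0.5306, 0.1096, 0.1285]
eef_rot: [0.0, 0.219, 0.976, 0.0]
wrist_force: [0.4, 0.1, 0.5]
opening: 0.241
grasp_force: 58.9
```

Run:
```python
from h import *
f=[]
for i in range(5): c=camera('side');o=get_obs();f.append(np.r_[o['wrist_force'],o['eef_pos']*1000])
print(np.round(f,1));np.savez('pics/side8.npz',**c)
im=c['pixels'];cv2.imwrite('pics/g8.png',cv2.resize(im[150:215,250:330,::-1],None,fx=8,fy=8,interpolation=cv2.INTER_CUBIC))
```

```text
[[ 4.000e-01  0.000e+00  6.000e-01  5.306e+02  1.096e+02  1.286e+02]
 [-3.000e-01  3.000e-01  9.000e-01  5.306e+02  1.096e+02  1.285e+02]
 [ 3.000e-01 -2.000e-01  1.700e+00  5.306e+02  1.096e+02  1.286e+02]
 [ 4.000e-01  5.000e-01  1.500e+00  5.306e+02  1.096e+02  1.285e+02]
 [ 7.000e-01  5.000e-01  1.500e+00  5.305e+02  1.096e+02  1.285e+02]]
```

View pics/g8.png

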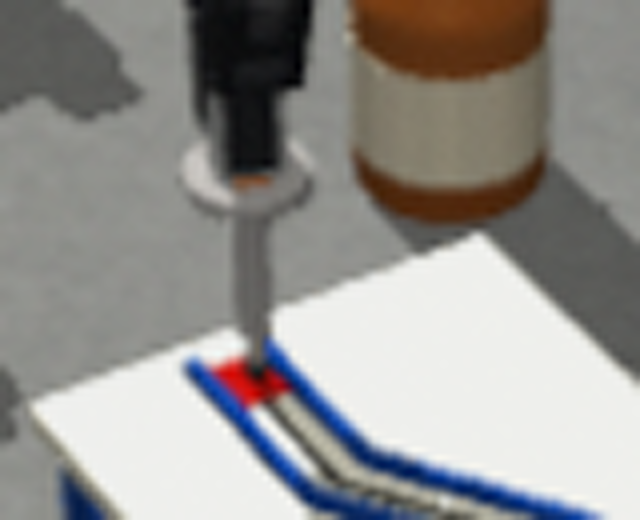

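The tip is pressed on the red patch at crop (262,380), with patch centre at (252,380), so it sits about 2 mm to the +x side. The force change of about 3 N means roughly 4–5 mm of plunger travel. I'll trace at 50 mm/s and correct the 2 mm on the way.

>>> carry_out(plan=[[[-0.0006,-0.0041,0,0,0,0,0],[-0.0011,-0.0082,0,0,0,0,0],[-0.0017,-0.0123,0,0,0,0,0],[-0.0022,-0.0164,0,0,0,0,0],[-0.0028,-0.0205,0,0,0,0,0]]])

```text
time_s: 8.08
eef_pos: [0.5274, 0.0886, 0.1283]
eef_rot: [-0.0, 0.219, 0.976, 0.0]
wrist_force: [0.8, 1.0, 1.1]
opening: 0.24
grasp_force: 59.1
```

>>> carry_out(plan=[[[-0.0006,-0.0041,0,0,0,0,0],[-0.0011,-0.0082,0,0,0,0,0],[-0.0017,-0.0123,0,0,0,0,0],[-0.0022,-0.0164,0,0,0,0,0],[-0.0028,-0.0205,0,0,0,0,0]]])

```text
time_s: 8.5
eef_pos: [0.5246, 0.0681, 0.1283]
eef_rot: [-0.0, 0.219, 0.976, -0.0]
wrist_force: [0.2, 2.2, 0.4]
opening: 0.244
grasp_force: 59.1
```

Run:
```python
from h import *
f=[]
for i in range(3): c=camera('side');o=get_obs();f.append(np.r_[o['wrist_force'],o['eef_pos']*1000])
print(np.round(f,1))
im=c['pixels'];b=(285,185,315,222);g=im[b[1]:b[3],b[0]:b[2]].max(-1)
K=c['camera_matrix'];T=np.linalg.inv(c['cam_to_world'])
p=np.r_[o['eef_pos'][:2],.086];x=T[:3,:3]@p+T[:3,3];print('expected ball',K[0,2]-K[0,0]*x[0]/x[2],K[1,2]+K[1,1]*x[1]/x[2])
cv2.imwrite('pics/g9.png',cv2.resize(im[150:240,250:350,::-1],None,fx=6,fy=6,interpolation=cv2.INTER_CUBIC))
```

```text
[[-1.000e-01 -3.000e+00  9.000e-01  5.245e+02  6.720e+01  1.282e+02]
 [ 8.000e-01 -9.000e-01  1.400e+00  5.246e+02  6.730e+01  1.282e+02]
 [-5.000e-01 -1.400e+00  2.100e+00  5.247e+02  6.760e+01  1.283e+02]]
expected ball 289.73262252896114 205.07574816677388
```

View pics/g9.png

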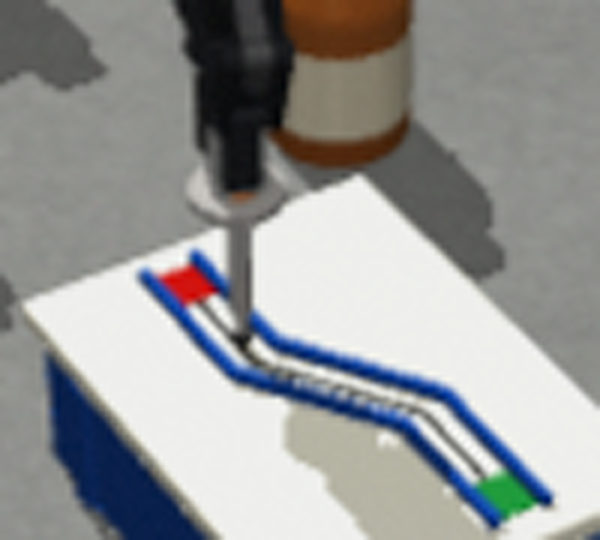

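The tip at crop (243,345) is on the black line, about 13 mm before bend 1, which matches the plan. Continuing.

>>> carry_out(plan=[[[-0.0005,-0.0041,0,0,0,0,0],[-0.0011,-0.0082,0,0,0,0,0],[-0.0016,-0.0123,0,0,0,0,0],[0.0003,-0.0158,0,0,0,0,0],[0.0022,-0.0194,0,0,0,0,0]]])

```text
time_s: 9.07
eef_pos: [0.5266, 0.0489, 0.1282]
eef_rot: [-0.0, 0.219, 0.976, -0.0]
wrist_force: [-0.9, 0.9, 0.9]
opening: 0.243
grasp_force: 59.1
```

>>> carry_out(plan=[[[0.0019,-0.0035,0,0,0,0,0],[0.0038,-0.0071,0,0,0,0,0],[0.0057,-0.0106,0,0,0,0,0],[0.0076,-0.0141,0,0,0,0,0],[0.0095,-0.0176,0,0,0,0,0]]])

```text
time_s: 9.48
eef_pos: [0.5366, 0.0312, 0.1282]
eef_rot: [-0.0, 0.219, 0.976, -0.0]
wrist_force: [-1.4, 1.9, 1.4]
opening: 0.243
grasp_force: 59.1
```

>>> carry_out(plan=[[[0.0019,-0.0035,0,0,0,0,0],[0.0038,-0.0071,0,0,0,0,0],[0.0057,-0.0106,0,0,0,0,0],[0.0076,-0.0141,0,0,0,0,0],[0.0095,-0.0176,0,0,0,0,0]]])

```text
time_s: 9.9
eef_pos: [0.5461, 0.0136, 0.1283]
eef_rot: [-0.0, 0.219, 0.976, -0.0]
wrist_force: [-1.2, 2.0, 0.7]
opening: 0.242
grasp_force: 59.1
```

Run:
```python
from h import *
f=[]
for i in range(3): c=camera('side');o=get_obs();f.append(np.r_[o['wrist_force'],o['eef_pos']*1000])
print(np.round(f,1))
im=c['pixels'];W=cloud(c)
K=c['camera_matrix'];T=np.linalg.inv(c['cam_to_world'])
p=np.r_[o['eef_pos'][:2],.086];x=T[:3,:3]@p+T[:3,3];u,v=(K[0,2]-K[0,0]*x[0]/x[2]),(K[1,2]+K[1,1]*x[1]/x[2]);print('expected ball',u,v)
u,v=int(u),int(v);print(im[v-8:v+8,u-9:u+10].max(-1))
```

```text
[[-5.000e-01 -2.300e+00  1.100e+00  5.465e+02  1.270e+01  1.284e+02]
 [ 4.000e-01 -9.000e-01  1.100e+00  5.466e+02  1.280e+01  1.285e+02]
 [ 3.000e-01 -1.800e+00  6.000e-01  5.465e+02  1.300e+01  1.285e+02]]
expected ball 311.2486028796234 213.5733777763489
[[239 239 239 240 240 240 240 204 126 100 101  93 222 240 240 240 240 240
  240]
 [240 240 240 240 240 240 240 204 125 101 101  89 221 240 240 240 239 240
  240]
 [213 229 236 240 240 240 240 204 125 101 102  91 222 240 239 240 240 239
  240]
 [171 192 204 212 229 231 237 205 126 100 101  90 221 240 239 240 240 240
  240]
 [117 131 147 168 192 199 210 172 111 102 101  95 222 240 240 240 240 240
  240]
 [111 107 109 113 133 139 164 146 106 102 102 124 223 240 240 240 240 240
  240]
 [220 218 163 131 117 101 111 109  94  96 100 153 197 214 228 231 236 240
  240]
 [206 235 231 226 221 176 135 110  90  95 100 128 147 165 192 199 210 215
  228]
 [146 147 164 206 219 228 227 219 141  96  97  79  97 113 132 139 164 184
  196]
 [189 192 177 143 119 152 166 205 131  58  57  96 121 130 117 101 111 124
  135]
 [188 197 197 178 189 177 112 116  69  18  34 195 225 226 183 151 135 111
   98]
 [125 134 164 182 196 190 174 192 173 107  55 131 161 206 201 222 227 182
  152]
 [112  98 111 125 135 159 171 192 189 175 151 106 108 126 118 152 165 185
  222]
 [221 175 134 113  99 111 116 133 149 166 176 166 138 116 120 157 110 116
  147]
 [240 233 227 220 176 136 111 107 106 114 132 139 147 128 124 139 175 207
  156]
 [240 240 239 239 233 227 181 156 136 129 117 102 111 104 103 111 147 182
  218]]
```

The tip is on the black line in mid-channel. Continuing to the green end.

>>> carry_out(plan=[[[0.0019,-0.0035,0,0,0,0,0],[0.0038,-0.0071,0,0,0,0,0],[0.0057,-0.0106,0,0,0,0,0],[0.0076,-0.0141,0,0,0,0,0],[0.0095,-0.0176,0,0,0,0,0]]])

```text
time_s: 10.47
eef_pos: [0.5555, -0.0038, 0.1282]
eef_rot: [-0.0, 0.219, 0.976, 0.0]
wrist_force: [-1.4, 1.6, 0.0]
opening: 0.241
grasp_force: 59.1
```

>>> carry_out(plan=[[[0.0018,-0.0036,0,0,0,0,0],[0.0014,-0.0075,0,0,0,0,0],[0.0011,-0.0114,0,0,0,0,0],[0.0007,-0.0153,0,0,0,0,0],[0.0003,-0.0192,0,0,0,0,0]]])

```text
time_s: 10.88
eef_pos: [0.5558, -0.0232, 0.1284]
eef_rot: [0.0, 0.219, 0.976, 0.0]
wrist_force: [0.0, 1.9, 0.3]
opening: 0.239
grasp_force: 59.1
```

>>> carry_out(plan=[[[-0.0004,-0.0039,0,0,0,0,0],[-0.0007,-0.0078,0,0,0,0,0],[-0.0011,-0.0117,0,0,0,0,0],[-0.0015,-0.0156,0,0,0,0,0],[-0.0019,-0.0195,0,0,0,0,0]]])

```text
time_s: 11.3
eef_pos: [0.5537, -0.0427, 0.1283]
eef_rot: [-0.0, 0.219, 0.976, -0.0]
wrist_force: [-0.6, 1.4, 1.7]
opening: 0.239
grasp_force: 59.1
```

>>> carry_out(plan=[[[-0.0004,-0.0039,0,0,0,0,0],[-0.0007,-0.0078,0,0,0,0,0],[-0.0011,-0.0117,0,0,0,0,0],[-0.0015,-0.0156,0,0,0,0,0],[-0.0019,-0.0195,0,0,0,0,0]]])

```text
time_s: 11.72
eef_pos: [0.5519, -0.0622, 0.1283]
eef_rot: [-0.0, 0.219, 0.976, 0.0]
wrist_force: [0.3, 1.3, 1.3]
opening: 0.246
grasp_force: 59.1
```

Run:
```python
from h import *
f=[]
for i in range(3): c=camera('side');o=get_obs();f.append(np.r_[o['wrist_force'],o['eef_pos']*1000])
print(np.round(f,1))
im=c['pixels'];hsv=cv2.cvtColor(im,cv2.COLOR_RGB2HSV).astype(int)
k=np.zeros(im.shape[:2],bool);k[220:245,320:350]=1
m=k&(abs(hsv[...,0]-65)<20)&(hsv[...,1]>120);v,u=np.nonzero(m);print('green',u.min(),u.max(),v.min(),v.max(),u.mean(),v.mean())
d=k&(im.max(-1)<62);v,u=np.nonzero(d);print('dark',list(zip(u,v)))
```

```text
[[-3.000e-01 -1.700e+00  1.900e+00  5.518e+02 -6.320e+01  1.283e+02]
 [-5.000e-01 -2.300e+00  6.000e-01  5.518e+02 -6.310e+01  1.283e+02]
 [-1.000e-01 -2.500e+00  1.300e+00  5.519e+02 -6.290e+01  1.283e+02]]
green 330 339 230 235 334.26666666666665 232.33333333333334
dark [(np.int64(334), np.int64(231)), (np.int64(335), np.int64(231)), (np.int64(334), np.int64(232)), (np.int64(335), np.int64(232))]
```

The ball at (334.5,231.5) is on the green patch centre (334.2,231.8) and still pressed. I'll lift it straight up and carry it back over the stand.

>>> carry_out(plan=[[[0,0,0.015,0,0,0,0],[0,0,0.04,0,0,0,0],[0,0,0.065,0,0,0,0],[0,-0.01,0.086,0,0,0,0],[0,-0.03,0.086,0,0,0,0]]])

```text
time_s: 12.28
eef_pos: [0.5543, -0.0913, 0.2192]
eef_rot: [0.004, 0.217, 0.976, -0.0]
wrist_force: [0.9, -0.3, -1.3]
opening: 0.241
grasp_force: 59.0
```

>>> carry_out(plan=[[[0,-0.03,0,0,0,0,0],[0,-0.06,0,0,0,0,0],[0,-0.09,0,0,0,0,0],[0.001,-0.12,0,0,0,0,0],[0.001,-0.145,0,0,0,0,0]]])

```text
time_s: 12.7
eef_pos: [0.5524, -0.2388, 0.2137]
eef_rot: [-0.0, 0.219, 0.976, -0.0]
wrist_force: [0.2, 0.0, -1.3]
opening: 0.242
grasp_force: 59.0
```

>>> carry_out(plan=[[[0,-0.02,0,0,0,0,0],[0,-0.04,0,0,0,0,0],[0,-0.0555,0,0,0,0,0],[0,-0.0555,0,0,0,0,0],[0,-0.0555,0,0,0,0,0]]])

```text
time_s: 13.12
eef_pos: [0.5525, -0.2926, 0.2136]
eef_rot: [-0.001, 0.219, 0.976, 0.0]
wrist_force: [0.2, -0.6, -1.9]
opening: 0.239
grasp_force: 59.0
```

Run:
```python
from h import *
f=[]
for i in range(3): c=camera('side');o=get_obs();f.append(np.r_[o['wrist_force'],o['eef_pos']*1000])
print(np.round(f,1));np.savez('pics/side10.npz',**c)
im=c['pixels'];W=cloud(c);K=c['camera_matrix'];T=np.linalg.inv(c['cam_to_world'])
def pr(q):
    x=T[:3,:3]@q+T[:3,3];return (K[0,2]-K[0,0]*x[0]/x[2]).round(1),(K[1,2]+K[1,1]*x[1]/x[2]).round(1)
for z in(.163,.11): print(z,pr(np.r_[.5525,-.2925,z]))
u,v=map(int,pr(np.r_[.5525,-.2925,.163]));print(u,v);print(im[v-14:v+8,u-9:u+10].max(-1))
# ring: dark pixels near height 0.1-0.113
m=(im.max(-1)<95)&(abs(W[...,2]-.107)<.009);m[:,:390]=0;m[:,430:]=0;v,u=np.nonzero(m)
P=W[m];print(len(P),u.min(),u.max(),v.min(),v.max());print(P[:,:2].min(0),P[:,:2].max(0))
(ex,ey),ax,an=cv2.fitEllipse(cv2.convexHull(np.c_[u,v].astype(np.float32)));print(ex,ey,ax,ray(c,[ex,ey],.11)[0])
```

```text
[[-1.300e+00  4.000e-01 -1.500e+00  5.527e+02 -2.918e+02  2.137e+02]
 [ 2.000e-01  0.000e+00 -1.300e+00  5.528e+02 -2.914e+02  2.139e+02]
 [-3.000e-01  1.000e-01 -1.300e+00  5.530e+02 -2.912e+02  2.141e+02]]
0.163 (np.float64(411.5), np.float64(266.0))
0.11 (np.float64(408.0), np.float64(284.6))
411 266
[[151 150 149 149 151 149 149 147 146 122  94  97 104 106 105 137 149 148
  146]
 [152 153 152 151 149 149 151 150 147 110  92  99 106 104 102 136 149 149
  146]
 [147 151 151 150 147 148 148 150 149 109  92  99 105 103 114 140 145 148
  144]
 [142 144 147 147 144 144 145 148 143 105  94 102 105 102 121 141 148 148
  147]
 [143 144 143 145 147 145 145 147 131 100  93 104 104 100 129 144 145 147
  160]
 [150 149 147 147 148 150 150 149 124  96  95 104 105 104 135 145 146 146
  182]
 [147 147 147 147 151 152 152 152 130  99  97 103 105 104 133 145 145 156
  202]
 [143 146 146 150 152 152 152 153 147 110  99 104 104 119 143 147 145 173
  209]
 [144 146 148 151 152 152 152 151 155 112  99 104 115 140 152 152 151 180
  212]
 [146 147 148 148 148 149 151 154 149 112 101 104 132 151 153 155 
[... 475 characters left out ...]
57 157 154 142 122
  130]
 [145 143 146 151 151 148 148 150 151 149 153 154 155 155 154 152 146 132
  119]
 [149 150 152 155 157 154 153 155 154 153 157 156 154 154 150 149 147 145
  123]
 [152 150 151 154 156 152 153 156 157 155 154 154 152 151 149 151 150 139
  117]
 [150 150 151 151 150 151 152 154 155 156 154 153 152 152 151 151 150 143
  116]
 [153 150 153 153 152 153 151 151 151 154 155 155 157 155 152 151 152 148
  137]
 [148 151 153 154 156 154 153 152 153 153 155 154 153 154 154 152 154 149
  147]]
272 397 420 278 295
[ 0.52963548 -0.31523501] [ 0.57409477 -0.27370542]
408.1282043457031 286.64239501953125 (18.073593139648438, 22.586978912353516) [ 0.54880483 -0.29649688  0.11      ]
```

The ball at (412,265) is where the eyelet axis projects (411.5,266), and the rod is vertical, so it is lined up. Lowering through the eyelet.

>>> carry_out(plan=[[[0,-0.001,-0.015,0,0,0,0],[0,-0.001,-0.03,0,0,0,0],[0,-0.001,-0.045,0,0,0,0],[0,-0.001,-0.055,0,0,0,0],[0,-0.001,-0.065,0,0,0,0]]])

```text
time_s: 13.68
eef_pos: [0.553, -0.2923, 0.1486]
eef_rot: [-0.0, 0.218, 0.976, 0.0]
wrist_force: [0.9, 0.5, -1.5]
opening: 0.238
grasp_force: 59.0
```

>>> carry_out(plan=[[[0,0,-0.015,0,0,0,0],[0,0,-0.03,0,0,0,0],[0,0,-0.045,0,0,0,0],[0,0,-0.055,0,0,0,0],[0,0,-0.06,0,0,0,0]]])

```text
time_s: 14.1
eef_pos: [0.5523, -0.2924, 0.0877]
eef_rot: [-0.001, 0.218, 0.976, 0.0]
wrist_force: [-0.1, 0.4, -1.5]
opening: 0.243
grasp_force: 59.0
```

>>> carry_out(plan=[[[0,0,-0.001,0,0,0,0],[0,0,-0.002,0,0,0,0],[0,0,-0.003,0,0,0,0],[0,0,-0.004,0,0,0,0],[0,0,-0.004,0,0,0,0]]])

```text
time_s: 14.52
eef_pos: [0.5533, -0.2936, 0.0859]
eef_rot: [0.0, 0.219, 0.976, -0.0]
wrist_force: [0.2, -0.0, -0.9]
opening: 0.244
grasp_force: 59.0
```

Run:
```python
from h import *
f=[]
for i in range(3): c=camera('side');o=get_obs();f.append(np.r_[o['wrist_force'],o['eef_pos']*1000])
print(np.round(f,1));np.savez('pics/side11.npz',**c)
d=np.abs(c['pixels'].astype(int)-load('side5')['pixels'].astype(int)).max(-1)[190:320,380:450]
print('pixels differing from the hung+gripped picture:',(d>40).sum())
```

```text
[[-6.000e-01  4.000e-01 -1.000e-01  5.532e+02 -2.936e+02  8.580e+01]
 [-1.000e-01 -0.000e+00 -2.100e+00  5.531e+02 -2.935e+02  8.580e+01]
 [ 7.000e-01  8.000e-01 -1.300e+00  5.531e+02 -2.935e+02  8.570e+01]]
pixels differing from the hung+gripped picture: 70
```

>>> carry_out(plan=[[[0,0,-0.001,0,0,0,0],[0,0,-0.0015,0,0,0,0.2],[0,0,-0.0015,0,0,0,0.3],[0,0,-0.0015,0,0,0,0.5],[0,0,-0.0015,0,0,0,0.7]]])

```text
time_s: 15.08
eef_pos: [0.5529, -0.2934, 0.0837]
eef_rot: [0.0, 0.219, 0.976, -0.0]
wrist_force: [-0.2, 0.2, -0.6]
opening: 0.573
grasp_force: 0.0
```

>>> carry_out(plan=[[[0,0,0,0,0,0,1],[0,0,0,0,0,0,1],[0,0,0,0,0,0,1],[0,0,0,0,0,0,1],[0,0,0,0,0,0,1]]])

```text
time_s: 15.5
eef_pos: [0.5529, -0.2934, 0.0838]
eef_rot: [0.0, 0.219, 0.976, -0.0]
wrist_force: [-0.4, -0.4, -0.2]
opening: 1.005
grasp_force: 0.0
```

>>> carry_out(plan=[[[0,0,0.01,0,0,0,1],[0,0,0.03,0,0,0,1],[0,0,0.06,0,0,0,1],[0,0,0.09,0,0,0,1],[0,0,0.12,0,0,0,1]]])

```text
time_s: 15.92
eef_pos: [0.5528, -0.2932, 0.2058]
eef_rot: [0.0, 0.219, 0.976, -0.0]
wrist_force: [0.7, -0.9, 0.3]
opening: 0.995
grasp_force: 0.0
```

>>> carry_out(plan=[[[0,0,0.03,0,0,0,1],[-0.02,0.03,0.04,0,0,0,1],[-0.04,0.06,0.05,0,0,0,1],[-0.06,0.09,0.05,0,0,0,1],[-0.08,0.12,0.05,0,0,0,1]]])

```text
time_s: 16.33
eef_pos: [0.4724, -0.1725, 0.2554]
eef_rot: [0.001, 0.219, 0.976, -0.0]
wrist_force: [0.3, 0.7, 0.3]
opening: 0.997
grasp_force: 0.0
```

Run:
```python
from h import *
for n in('top','side'):
    c=camera(n);a=load(n+'1')['pixels'].astype(int)
    d=np.abs(c['pixels'].astype(int)-a).max(-1)
    b=(420,190,455,235) if n=='top' else (385,245,445,335)
    im=c['pixels'].astype(int);m=(im[...,0]>200)&(im[...,1]>70)&(im[...,1]<150)&(im[...,2]<90)
    k=np.zeros_like(m);q=(420,190,455,235) if n=='top' else (400,250,425,272);k[q[1]:q[3],q[0]:q[2]]=1
    v,u=np.nonzero(m&k);print(n,'probe box diff',(d[b[1]:b[3],b[0]:b[2]]>40).sum(),'cap',len(u),u.mean(),v.mean())
    for nm,w in dict(rack=(125,258,190,305),amber=(165,160,210,206),jar=(362,290,404,330),beaker=(204,303,240,340),dish=(372,142,414,182),pink=(376,247,398,270),blueA=(485,198,512,224),blueB=(443,273,468,296)).items():
        if n=='top':print(nm,(d[w[1]:w[3],w[0]:w[2]]>60).sum(),end=' ')
o=get_obs();print(o['eef_pos'],o['wrist_force'],o['time_s'])
```

```text
top probe box diff 722 cap 0 nan nan
rack 0 amber 0 jar 320 beaker 0 dish 712 pink 11 blueA 0 blueB 0 side probe box diff 29 cap 72 413.47222222222223 259.56944444444446
[ 0.47066151 -0.16943861  0.2545874 ] [0.40934383 0.54600108 0.13157709] 16.4333<stdin>:8: RuntimeWarning: Mean of empty slice.
  ret = ret.dtype.type(ret / rcount)
```

From the side camera the cap is at (413.5,259.6), against (413.0,259.4) before, so the probe hangs as it did at the start, within about 1 mm. The changes in the top view there come from the arm blocking the camera. Handing in.

```bash
python3 -c "
from h import *
print(hand_in())"
```

```text
the job is handed in; nothing more can be done
None
```

I traced the seam from red to green at about 50 mm/s with the tip kept pressed, hung the probe back in the eyelet within about 1 mm of where it started, let go, and handed the job in (no verdict was returned).

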